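# Close and pin the bench grinder's drawer

### The job

Push the open drawer of the bench grinder's stand home until it drops into its detent; then take the flanged lock pin from the drilled wooden block and push it through the canted fork and the drawer's lug until its flange sits flat on the fork. Leave the pin there and do not disturb the other things on the bench.

Things in the scene. Friction and masses are not known exactly. Their poses are not given: they have to be found in the camera images.
- unit: fixed grey steel drawer base, 240 (its x) x 180 (its y) x 120 mm high, with a bench grinder bolted on top, inside its footprint (265 mm in all). Origin: centre of the underside, on the bench. The drawer opens to its own -x, which lies to the robot's right. The canted lock fork is on its +y side wall, which faces the robot
- drawer (a joint): how far the drawer is open (m): 0 is home, 0.13 the most. It slides easily (friction about 1 N, some damping, stays where left) until 19 mm from home, where a sprung roller resists with up to about 5 N; 8 mm from home it passes the crest and pulls the drawer to 0, a hard stop, and holds it there
- drawer_front (a point): centre of the flat outer face of the drawer's front panel (moves with the drawer): 178 mm wide (unit y), from 15 to 105 mm above the bench, 14 mm thick, looking to the unit's -x; push it to the unit's +x. A dark flush pull on its upper half stands out 2 mm. The panel's end nearest the robot carries an ear with the lug arm
- lug_hole (a point): centre of the lug's 15 mm hole at its upper face (moves with the drawer). The lug is a steel plate 5 mm thick, 28 mm wide, that slides between the two fork plates; with the drawer home the holes line up. Down the axis from the mouth: upper fork plate 0 to 6 mm, lug 8 to 13, lower fork plate 15 to 21, then free space
- fork_mouth (a point): centre of the fork's 15 mm hole at the upper fork plate's upper face, 85 mm above the bench; fixed at unit frame x -50, y +128 mm, 38 mm out from the side wall. Its z axis is the hole's axis out of the mouth, leaning 30 degrees from vertical away from the unit, towards the robot (unit frame 0, 0.5, 0.866); x axis as the unit's. Plates are 40 mm long in x
- pin: lock pin, bright steel, upright, the only one with a round flange and knob: shank 12 mm thick, 45 mm long with a tapered end, flange 28 mm across and 6 mm thick, knob 18 mm across and 32 mm tall to grip (83 mm in all, about 90 g). Origin: centre of the shank's lower end, z towards the knob. Starts in one hole of the block, flange on its top
- pin_shoulder (a point): centre of the pin flange's underside, 45 mm up the pin's axis; the knob spans 6 to 38 mm above it
- block: fixed wooden block, 55 (x) x 150 (y) x 55 mm high, origin under its centre on the bench; three upright holes 15 mm wide, 50 mm deep in its top at y = -50, 0 and +50 mm hold the pin and two punches, in any order; the punches stand up to 41 mm out of the block
- punch_plain: bystander: plain round steel punch, 12 mm thick, 85 mm long, no flange, standing in another hole of the block; origin at the centre of its underside
- punch_flat: bystander: steel punch, 12 mm thick with a flat 18 x 6 mm blade on top, 91 mm tall, standing in another hole of the block; origin at the centre of its underside
- mug: bystander: red enamel mug, 80 mm across, 85 mm tall; origin at the centre of its underside
- wrench: bystander: flat wrench about 170 mm long lying beyond the drawer's front; origin at the middle of its length on the bench
- hammer: bystander: hammer about 280 mm long lying on the left; origin at the middle of its length on the bench
- grease: bystander: round steel tin, 60 mm across, 50 mm tall; origin at the centre of its underside
- coolant: bystander: yellow bottle, 76 mm across, 200 mm tall; origin at the centre of its underside
- weight: bystander: stepped dark steel turned part, 80 mm across, 75 mm tall; origin at the centre of its underside
There are look-alikes about, which are no part of the job. What is shaped like the pin but green is not meant.

How it is judged:
By the outcome, as a careful person would: the job done as asked, in the order asked, and still so for the second after the job is handed in, with the robot touching nothing.
It also fails if it takes over 58 s, if anything falls off the work surface, if the arm or the gripper's body presses on something with over 40 N, if the wrist force passes 120 N, or if a joint passes its speed limit or range.

### The arm

A 6-joint arm with a two-finger parallel gripper is mounted at the origin on the work surface. World frame = base frame: x ahead of the robot, y to its left, z up, the work surface at z = 0. Lengths are in mm, angles in rad, forces in N, time in s.
With the tool pointing down it reaches from about 275 to 750 mm from the base axis. Payload 10.2 kg.
Tool frame: the origin (TCP) lies midway between the tips of the shut fingers; the grasp point (between the pads) lies 19 mm behind it (grip_point_offset is the distance from the TCP to the grasp point, in mm); z points along the fingers, y is the line along which they close (so a half turn about z gives the same grasp; the last joint's range is limited). The gripper opens to 88 mm and grips with 3 to 60 N. Pads are 18 mm wide; open, the fingers measure 123 mm over their backs; the gripper's body (75 mm by 187 mm) begins 45 mm behind the grasp point.
Start: joints at [1.12, 0.313, 1.498, -0, 1.331, -0.223], TCP at [118.576, 511.44, 238.72] pointing down, gripper open.
Joint ranges: [-2.94, 2.94], [-0.97, 2.17], [0.19, 2.56], [-1.23, 4.37], [0.02, 3.11], [-2.88, 2.88]. Speed limits (rad/s): [2.39, 2.39, 3.01, 3.14, 3.14, 3.14].

### API

Orientations are given as [roll, pitch, yaw] about the fixed x, y, z axes, in that order (R = Rz(yaw) Ry(pitch) Rx(roll)).
In Python, from plant import sense, grab_frame, hand_in, spot_in, silhouettes, grip_point_offset gives the robot as it stands.
- The arm moves only by the tool drive_tool, never from a script. Its argument "series" is a list of rows, each an object of numbers: "hand": the opening, from 0 (shut) to 1 (fully open); "dx", "dy", "dz": the shift along the tool's x, y, z as a fraction of full scale; "yaw": the turn about the tool's z as a fraction of full scale. In form: [{"hand": .., "dx": .., "dy": .., "dz": .., "yaw": ..}, ...]. A call has 1 to 12 rows; each row is the pose to reach, as a shift and turn from the pose commanded when the call began, along the tool's axes at that moment; what a row does not reach only later rows make up. Full scale, the value 1, is 0.5 m for a shift and pi/2 rad for a turn. A row lasts 1/10 s, in which the tool goes at most 50 mm and 8.59 degrees, less where a joint would pass 70% of its speed; a pose out of reach is approached as far as the arm can. A call with a number of a shift or a turn outside -1 to 1 is refused whole. A call with a gripper value outside its range is refused whole. The fingers move at their own pace and stop on an object; "force" is the grip in N (left out, the last holds). Time passes only in rows, so rows that repeat a pose let the fingers close. It gives the time, the measured TCP pose, the force, the opening and the grip force at its end, in the units of the state.
- sense(): the state, without advancing time (a new reading comes with each control period).
- grab_frame(name): name is "side" or "top" or "wrist"; returns a dict with "frame" (400x640x3 uint8, red, green, blue), "vfov" (degrees; the focal length in pixels is half the picture's height over the tangent of half this angle, whatever the lens; pixels are square), "cx", "cy" (the principal point, pixels), "R" (3x3) and "t" (3): a world point X has camera coordinates R X + t; the wrist camera has in their place "T_tool_cam" (4x4, takes a point from camera to tool coordinates, whose origin is the TCP and whose axes are the flange's). Camera axes: x right, y down, z forward; pixel columns grow to the right and rows downward; lengths in mm; the calibration is good to about 2 mm. A picture is of the moment at which its call begins: read the wrist's pose just before it. There is no depth.
- hand_in(): hands the job in; it is judged then, once.
Trained networks look in the newest picture that a camera, given by its name, has taken for a name from the list of things; names that differ only in an ending like _2 or _b are one class to them, and where a whole thing is asked for, a point or a joint stands for the part that bears it (a point fixed in the world has none). Each returns a list of dicts, best first, with "p" (0 to 1); they miss things now and then, are a little off and sometimes report something else, mostly with a low value. They report only what shows in the picture. A call takes as long as a camera call. They do not tell look-alikes from the thing itself.
- spot_in(target, camera): "rect" ([left, top, right, bottom] in pixels, round what is visible of it).
- silhouettes(target, camera): "pixels" (400x640 bool, what is visible of it) and "rect" ([left, top, right, bottom] in pixels, round what is visible of it).
The state is a dict: "t": time; "qpos": joint angles; "joint_vel": joint speeds; "tau": joint torques, N m; "ee_pos": TCP position; "orientation": TCP orientation; "wrist_force": force on the tool from outside, world axes, zero at the start; "torque": the same for the moment, N m; "grip_width": finger opening in mm; "grasp_force": force on a finger pad.
Only numpy, scipy, OpenCV 4.12 (cv2) and the standard library are available. Lean on these libraries where they do the work, as an engineer would, in place of code of your own. Each camera call takes 0.05 s, during which the arm holds its last target. There are 200 camera calls.

## Working session

There is one attempt and no reset: what is moved stays moved. The work goes in short steps, Python scripts to look and compute and a tool call to move; the robot and the scene stay as the last step left them, time stands still between calls to the robot, and variables do not carry over. Pictures are saved under pics/ and viewed, at most 10 in all, crops included, and the job is handed in when it is done.

Besides the shell and the picture viewer there is one more tool, called after ">>>" as name(argument=value, ...), one argument or row to a line, values as JSON. drive_tool: Moves the arm, as the interface text tells. Its arguments: {"type":"object","properties":{"series":{"type":"array","items":{"type":"object","properties":{"hand":{"type":"number"},"dx":{"type":"number"},"dy":{"type":"number"},"dz":{"type":"number"},"yaw":{"type":"number"}}}},"force":{"type":"number"}},"required":["series"]}

```bash
mkdir -p pics; ls
cat > h.py <<'E'
import numpy as np, cv2
from plant import *
def f_of(g): return 200/np.tan(np.radians(g["vfov"])/2)
def save(g,n): cv2.imwrite(f"pics/{n}.png",cv2.cvtColor(g["frame"],cv2.COLOR_RGB2BGR))
E
python3 - <<'E'
from h import *
s=sense(); print(s)
for c in ("side","top"):
    g=grab_frame(c); save(g,c+"0"); print(c,f_of(g),g["cx"],g["cy"],np.round(g["R"],4).tolist(),np.round(g["t"],1).tolist(),[k for k in g])
    for n in "unit drawer lug_hole pin block punch_plain punch_flat mug wrench coolant weight grease hammer".split():
        print(n,[(np.round(d["rect"]).tolist(),round(d["p"],2)) for d in spot_in(n,c)][:4])
E
```

```text
pics
{'t': 0.0, 'qpos': array([ 1.11959316e+00,  3.13423219e-01,  1.49840963e+00,  3.71481808e-06,
        1.33101917e+00, -2.23386780e-01]), 'joint_vel': array([ 0.00015882, -0.0015317 ,  0.00085369, -0.00122745, -0.00183499,
       -0.00133532]), 'tau': array([ 3.49222675e-03, -4.02212548e+01, -2.52258772e+01,  6.95524807e-02,
        3.53393925e-02, -1.87523542e-04]), 'ee_pos': array([118.46732874, 511.20993903, 238.18511201]), 'orientation': array([-3.14036538e+00, -2.82509981e-04,  2.91377521e+00]), 'wrist_force': array([0.44920857, 0.28708808, 0.28870454]), 'torque': array([-0.02505398,  0.00382744,  0.00329071]), 'grasp_force': 0.0, 'grip_width': 88.24753792237267}
side 370.93863265078437 320.6359596817575 203.5582696671438 [[0.9375, -0.3475, 0.0161], [-0.1781, -0.5192, -0.8359], [0.2988, 0.7808, -0.5487]] [-505.6, 168.5, 898.5] ['frame', 'vfov', 'cx', 'cy', 'R', 't']
unit [([277.0, 107.0, 379.0, 254.0], 0.93), ([413.0, 264.0, 457.0, 320.0], 0.49)]
drawer [([289.0, 184.0, 380.0, 252.0], 0.65)]
lug_hole [([289.0, 182.0, 382.0, 250.0], 0.84)]
pin [([316.0, 284.0, 327.0, 301.0], 
[... 841 characters left out ...]
x', 'cy', 'R', 't']
unit [([224.0, 167.0, 351.0, 249.0], 0.95), ([410.0, 247.0, 419.0, 254.0], 0.59)]
drawer [([306.0, 170.0, 350.0, 253.0], 0.98)]
lug_hole [([304.0, 169.0, 348.0, 247.0], 0.81), ([370.0, 237.0, 422.0, 268.0], 0.54)]
pin [([413.0, 247.0, 419.0, 255.0], 0.66), ([418.0, 216.0, 426.0, 225.0], 0.47)]
block [([370.0, 238.0, 425.0, 268.0], 0.72)]
punch_plain []
punch_flat []
mug [([417.0, 152.0, 452.0, 190.0], 0.64), ([441.0, 193.0, 465.0, 208.0], 0.56)]
wrench [([376.0, 162.0, 402.0, 213.0], 0.86)]
coolant [([366.0, 122.0, 396.0, 160.0], 0.65)]
weight [([325.0, 127.0, 352.0, 153.0], 0.87)]
grease [([441.0, 192.0, 466.0, 210.0], 0.62)]
hammer [([127.0, 253.0, 217.0, 305.0], 0.56)]
```

Run:
```python
from h import *
a=cv2.imread("pics/side0.png")[90:370,190:480]; b=cv2.imread("pics/top0.png")[100:320,120:480]
cv2.imwrite("pics/sidec.png",cv2.resize(a,None,fx=2.1,fy=2.1,interpolation=cv2.INTER_CUBIC)); cv2.imwrite("pics/topc.png",cv2.resize(b,None,fx=2.2,fy=2.2,interpolation=cv2.INTER_CUBIC))
```

```text
(no output)
```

View pics/sidec.png

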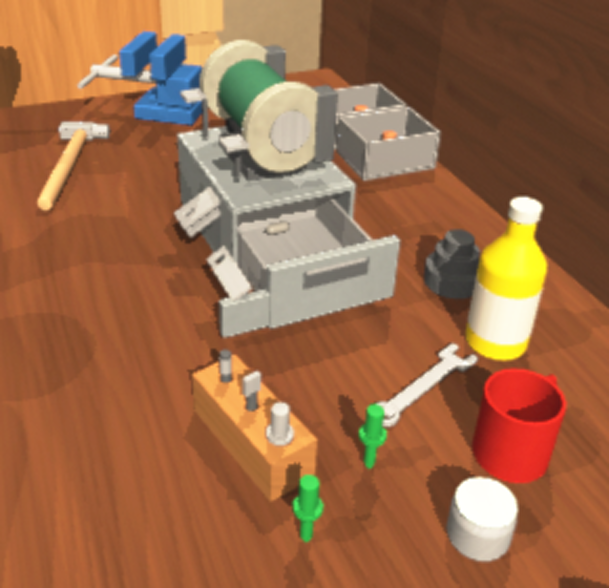

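View pics/topc.png

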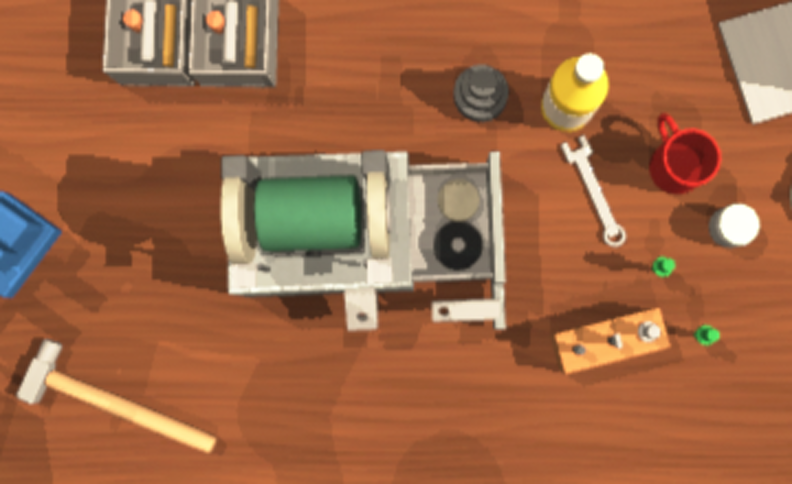

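The side view shows the pin at about pixel (323,290), with the bright knob and flange, in the right-hand hole of the block. Two green look-alikes stand beside the block. The top view shows the pin at about (415,250), the fork at (284,243), the drawer panel at about x=346, and the lug at (322,241). I'll fit the poses from these.

```bash
cat >> h.py <<'E'
def proj(g,X):
    c=np.atleast_2d(X)@np.array(g["R"]).T+np.array(g["t"]); return f_of(g)*c[:,:2]/c[:,2:]+[g["cx"],g["cy"]]
def Rz(a): return np.array([[np.cos(a),-np.sin(a),0],[np.sin(a),np.cos(a),0],[0,0,1]])
E
python3 - <<'E'
from h import *
from scipy.optimize import least_squares
import pickle
G={c:grab_frame(c) for c in("side","top")}; pickle.dump(G,open("G.pkl","wb"))
top=lambda x,y:(x/2.2+120,y/2.2+100); sid=lambda x,y:(x/2.1+190,y/2.1+90)
def tri(ps,pt):
    r=lambda X:np.r_[proj(G["side"],X)[0]-ps,proj(G["top"],X)[0]-pt]
    s=least_squares(r,[450,0,50]); return s.x.round(1),np.round(s.fun,1)
for n,a,b in [("pin knob top",sid(280,407),top(651,328)),("flat top",sid(252,378),top(616,339)),("plain top",sid(226,354),top(579,349)),("fork top c",sid(200,210),top(362,315)),("grease",sid(485,498),top(736,225))]: print(n,tri(a,b))
obs=[("top",top(230,293),(120,90,120)),("top",top(410,290),(-120,90,120)),("top",top(407,152),(-120,-90,120)),("top",top(222,155),(120,-90,120)),
("side",sid(237,208),(-120,90,120)),("side",sid(353,186),(-120,-90,120)),("side",sid(180,137),(120,90,120))]
def r(p): return np.concatenate([proj(G[c],Rz(p[2])@X+[p[0],p[1],0])[0]-uv for c,uv,X in obs])
s=least_squares(r,[550,100,1.57],loss="soft_l1"); print(s.x,s.fun.reshape(-1,2).round(1).tolist())
p=s.x; W=lambda X:Rz(p[2])@X+[p[0],p[1],0]
print("mouth",W((-50,128,85)),proj(G["top"],W((-50,128,85))),proj(G["side"],W((-50,128,85))),top(362,315),sid(200,210))
# drawer front: top edge corner obs
q=least_squares(lambda d:np.r_[proj(G["top"],W((-134-d[0],-89,105)))[0]-top(499,153),proj(G["side"],W((-134-d[0],-89,105)))[0]-sid(398,240)],[60]); print("open",q.x,q.fun, W((-134-q.x[0],0,60)))
b=[[d for d in silhouettes("block",c)][:1] for c in ("side","top")]
print([x[0]["rect"] if x else None for x in b])
E
```

```text
pin knob top (array([ 437.8, -287. ,   91.1]), array([ 0.3, -0. , -0.1,  0.4]))
flat top (array([ 424.3, -240.2,   91.6]), array([-0.1,  0. ,  0.1, -0.2]))
plain top (array([ 411.3, -191.5,   86.5]), array([-0.4,  0. ,  0.1, -0.5]))
fork top c (array([459. ,  99.5,  88.1]), array([-2.4,  0.1,  0.6, -2.4]))
grease (array([ 588.1, -420.7,   51.3]), array([-0.7,  0.1,  0.5, -1. ]))
[574.77455775 159.14304207   1.61463111] [[-1.1, -0.6], [0.4, -1.8], [0.0, -0.4], [2.1, 0.7], [-3.0, 0.7], [0.6, -0.6], [-1.7, -1.5]]
mouth [449.08855064 103.58201601  85.        ] [[283.80230283 244.14521521]] [[279.18278383 190.93351076]] (284.5454545454545, 243.18181818181816) (285.23809523809524, 190.0)
open [109.41756306] [-0.21366841 -0.70344403  0.2179389   0.11617686] [585.44129712 -84.04069645  60.        ]
[[279.9, 262.3, 339.1, 329.7], [369.6, 239.1, 421.9, 270.9]]
```

```bash
cat >> h.py <<'E'
U=np.array([574.8,159.1,1.6146])
W=lambda X:Rz(U[2])@np.array(X,float)+[U[0],U[1],0]
def Rt(s):
    from scipy.spatial.transform import Rotation as Ro
    return Ro.from_euler("xyz",s["orientation"]).as_matrix()
def conv(X,yaw=None,s=None,start=None):
    s=s or sense(); R=Rt(s); d=R.T@(np.array(X)-(s["ee_pos"] if start is None else start))/500
    y=s["orientation"][2]; t=0 if yaw is None else -((yaw-y+np.pi)%(2*np.pi)-np.pi)/(np.pi/2)
    return d.round(4).tolist(),round(t,4)
E
python3 -c "
from h import *
print(conv([350,-40,238],1.6146)); print(W((-290,20,70)))"
```

```text
([-0.7, -0.9698, 0.0014], np.float64(0.8271))
[ 567.51818781 -131.49761735   70.        ]
```

>>> drive_tool(
  series=[
    {"hand": 0,"dx": -0.7,"dy": -0.97,"dz": 0,"yaw": 0},
    {"hand": 0,"dx": -0.7,"dy": -0.97,"dz": 0,"yaw": 0},
    {"hand": 0,"dx": -0.7,"dy": -0.97,"dz": 0,"yaw": 0},
    {"hand": 0,"dx": -0.7,"dy": -0.97,"dz": 0,"yaw": 0.83},
    {"hand": 0,"dx": -0.7,"dy": -0.97,"dz": 0,"yaw": 0.83},
    {"hand": 0,"dx": -0.7,"dy": -0.97,"dz": 0,"yaw": 0.83},
    {"hand": 0,"dx": -0.7,"dy": -0.97,"dz": 0,"yaw": 0.83},
    {"hand": 0,"dx": -0.7,"dy": -0.97,"dz": 0,"yaw": 0.83},
    {"hand": 0,"dx": -0.7,"dy": -0.97,"dz": 0,"yaw": 0.83},
    {"hand": 0,"dx": -0.7,"dy": -0.97,"dz": 0,"yaw": 0.83},
    {"hand": 0,"dx": -0.7,"dy": -0.97,"dz": 0,"yaw": 0.83},
    {"hand": 0,"dx": -0.7,"dy": -0.97,"dz": 0,"yaw": 0.83},
  ],
)

```text
t: 2.8
ee_pos: [350.3, -42.4, 239.0]
orientation: [3.14, 0.0, 1.603]
wrist_force: [0.6, 0.7, 0.1]
grip_width: 0.5
grasp_force: 0.0
```

```bash
python3 -c "
from h import *
s=sense();print(s['t'],s['ee_pos'],s['orientation'],s['qpos']);print(conv([567,-135,238],1.6146)); print(conv([567,-135,70],1.6146))"
```

```text
2.8 [350.33421034 -42.443095   239.03980833] [3.14044634e+00 4.30989288e-04 1.60330268e+00] [-4.56516748e-01 -8.34593083e-02  1.94620685e+00  1.65064720e-04
  1.27763069e+00 -4.89070951e-01]
([-0.1991, 0.4271, 0.0027], np.float64(-0.0072))
([-0.199, 0.4267, 0.3387], np.float64(-0.0072))
```

>>> drive_tool(
  series=[
    {"hand": 0,"dx": -0.2,"dy": 0.427,"dz": 0,"yaw": -0.007},
    {"hand": 0,"dx": -0.2,"dy": 0.427,"dz": 0,"yaw": -0.007},
    {"hand": 0,"dx": -0.2,"dy": 0.427,"dz": 0,"yaw": -0.007},
    {"hand": 0,"dx": -0.2,"dy": 0.427,"dz": 0,"yaw": -0.007},
    {"hand": 0,"dx": -0.2,"dy": 0.427,"dz": 0.1,"yaw": -0.007},
    {"hand": 0,"dx": -0.2,"dy": 0.427,"dz": 0.2,"yaw": -0.007},
    {"hand": 0,"dx": -0.2,"dy": 0.427,"dz": 0.3,"yaw": -0.007},
    {"hand": 0,"dx": -0.2,"dy": 0.427,"dz": 0.34,"yaw": -0.007},
    {"hand": 0,"dx": -0.2,"dy": 0.427,"dz": 0.34,"yaw": -0.007},
  ],
)

```text
t: 3.7
ee_pos: [565.2, -130.8, 64.8]
orientation: [-3.135, -0.004, 1.621]
wrist_force: [-0.2, -0.3, 0.6]
grip_width: 0.6
grasp_force: 0.0
```

```bash
python3 -c "
from h import *
s=sense();print(s['t'],s['ee_pos'],s['orientation'])
g=grab_frame('side');save(g,'side1')
print(conv(W((-100,20,70)),1.6146),W((-150,20,70)))
a=g['frame'][90:370,190:480,::-1];cv2.imwrite('pics/s1c.png',cv2.resize(a,None,fx=2,fy=2,interpolation=cv2.INTER_CUBIC))"
```

```text
3.7 [ 565.24542736 -130.78774832   64.82547303] [-3.13455341 -0.00362115  1.62087365]
([0.3797, 0.0039, -0.0037], np.float64(0.0041)) [561.38763451   8.3680908   70.        ]
```

View pics/s1c.png

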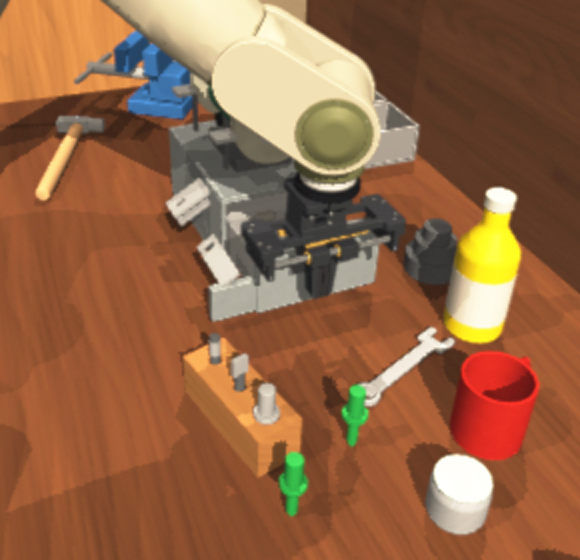

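The side view shows the drawer still open, with the fingers in front of the panel at about crop pixel (320,280) and nothing disturbed. The forearm passes close to the grinder, so I'll push nearer the robot end of the panel and higher up.

>>> drive_tool(
  series=[
    {"hand": 0,"dx": 0,"dy": -0.1,"dz": -0.04,"yaw": 0},
    {"hand": 0,"dx": 0,"dy": -0.1,"dz": -0.04,"yaw": 0},
    {"hand": 0,"dx": 0.04,"dy": -0.1,"dz": -0.04,"yaw": 0},
    {"hand": 0,"dx": 0.08,"dy": -0.1,"dz": -0.04,"yaw": 0},
    {"hand": 0,"dx": 0.11,"dy": -0.1,"dz": -0.04,"yaw": 0},
    {"hand": 0,"dx": 0.14,"dy": -0.1,"dz": -0.04,"yaw": 0},
    {"hand": 0,"dx": 0.17,"dy": -0.1,"dz": -0.04,"yaw": 0},
    {"hand": 0,"dx": 0.19,"dy": -0.1,"dz": -0.04,"yaw": 0},
    {"hand": 0,"dx": 0.21,"dy": -0.1,"dz": -0.04,"yaw": 0},
    {"hand": 0,"dx": 0.22,"dy": -0.1,"dz": -0.04,"yaw": 0},
    {"hand": 0,"dx": 0.23,"dy": -0.1,"dz": -0.04,"yaw": 0},
    {"hand": 0,"dx": 0.23,"dy": -0.1,"dz": -0.04,"yaw": 0},
  ],
)

```text
t: 4.95
ee_pos: [511.4, -18.8, 88.6]
orientation: [-3.141, -0.0, 1.621]
wrist_force: [-0.6, -0.1, -0.1]
grip_width: 0.2
grasp_force: 0.0
```

```bash
python3 -c "
from h import *
s=sense();print(s['t'],s['ee_pos'],s['orientation'],s['wrist_force'],(Rz(-U[2])@(s['ee_pos']-[U[0],U[1],0])))"
```

```text
4.95 [511.38610353 -18.8051411   88.5636305 ] [-3.14105623e+00 -4.02365891e-04  1.62133885e+00] [-0.64758306 -0.12894162 -0.14520746] [-174.95761622   71.1434749    88.5636305 ]
```

>>> drive_tool(
  series=[
    {"hand": 0,"dx": 0.02,"dy": 0,"dz": 0,"yaw": 0},
    {"hand": 0,"dx": 0.03,"dy": 0,"dz": 0,"yaw": 0},
    {"hand": 0,"dx": 0.04,"dy": 0,"dz": 0,"yaw": 0},
    {"hand": 0,"dx": 0.045,"dy": 0,"dz": 0,"yaw": 0},
    {"hand": 0,"dx": 0.05,"dy": 0,"dz": 0,"yaw": 0},
    {"hand": 0,"dx": 0.05,"dy": 0,"dz": 0,"yaw": 0},
  ],
)

```text
t: 5.55
ee_pos: [510.2, 6.1, 88.6]
orientation: [-3.141, -0.0, 1.621]
wrist_force: [0.9, 0.2, -1.1]
grip_width: 0.6
grasp_force: 0.0
```

```bash
python3 -c "
from h import *
s=sense();print(s['t'],s['wrist_force'],(Rz(-U[2])@(s['ee_pos']-[U[0],U[1],0])))
g=grab_frame('top');save(g,'top2')
print([(d['rect'],d['p']) for d in spot_in('drawer_front','top')][:3])"
```

```text
5.55 [ 0.87905574  0.22471078 -1.08472892] [-150.00461177   71.27233633   88.62783411]
[]
```

>>> drive_tool(
  series=[
    {"hand": 0,"dx": 0.006,"dy": 0,"dz": 0,"yaw": 0},
    {"hand": 0,"dx": 0.012,"dy": 0,"dz": 0,"yaw": 0},
    {"hand": 0,"dx": 0.016,"dy": 0,"dz": 0,"yaw": 0},
    {"hand": 0,"dx": 0.016,"dy": 0,"dz": 0,"yaw": 0},
  ],
)

```text
t: 6.05
ee_pos: [510.0, 12.5, 88.8]
orientation: [-3.141, 0.003, 1.622]
wrist_force: [-0.8, -11.9, -0.9]
grip_width: 0.4
grasp_force: 5.7
```

```bash
python3 -c "
from h import *
s=sense();print(s['t'],s['wrist_force'],(Rz(-U[2])@(s['ee_pos']-[U[0],U[1],0])))
g=grab_frame('side');save(g,'side2')
a=g['frame'][130:330,240:400,::-1];cv2.imwrite('pics/s2c.png',cv2.resize(a,None,fx=3,fy=3,interpolation=cv2.INTER_CUBIC))"
```

```text
6.05 [ -0.75249704 -11.90222168  -0.87169937] [-143.66770503   71.18606827   88.75976228]
```

View pics/s2c.png

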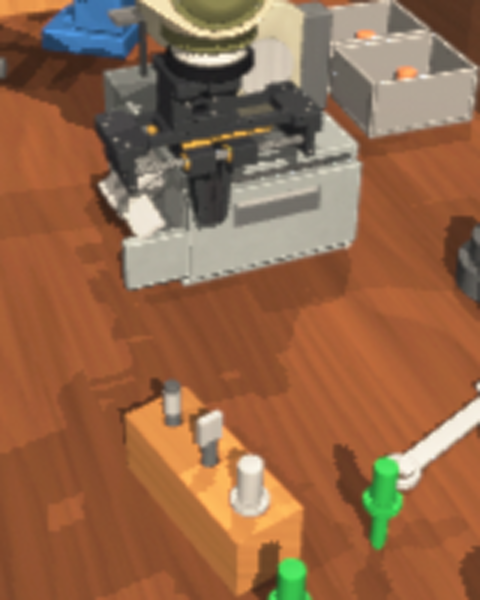

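The panel is shut against the base (crop pixels 185–355, 160–280) and 12 N shows the hard stop, so the drawer is home. I'll back off, rise, and view the fork with the wrist camera.

>>> drive_tool(
  series=[
    {"hand": 0,"dx": -0.05,"dy": 0,"dz": 0,"yaw": 0},
    {"hand": 0,"dx": -0.08,"dy": 0,"dz": 0,"yaw": 0},
    {"hand": 0.4,"dx": -0.08,"dy": 0,"dz": -0.1,"yaw": 0},
    {"hand": 0.4,"dx": -0.08,"dy": 0,"dz": -0.2,"yaw": 0},
    {"hand": 0.4,"dx": -0.04,"dy": -0.1,"dz": -0.3,"yaw": 0},
    {"hand": 0.4,"dx": 0.0,"dy": -0.16,"dz": -0.3,"yaw": 0},
    {"hand": 0.4,"dx": 0.08,"dy": -0.16,"dz": -0.3,"yaw": 0},
    {"hand": 0.4,"dx": 0.08,"dy": -0.16,"dz": -0.3,"yaw": 0},
    {"hand": 0.4,"dx": 0.08,"dy": -0.16,"dz": -0.3,"yaw": 0},
  ],
)

```text
t: 7.0
ee_pos: [428.0, 50.0, 238.9]
orientation: [3.141, 0.0, 1.622]
wrist_force: [-0.0, -0.4, -0.3]
grip_width: 35.2
grasp_force: 0.0
```

```bash
cat >> h.py <<'E'
def wcam(s,g):
    T=np.array(g["T_tool_cam"]); R=Rt(s); Rc=(R@T[:3,:3]).T; C=R@T[:3,3]+s["ee_pos"]
    return dict(g,R=Rc,t=-Rc@C)
E
python3 -c "
from h import *
import pickle
s=sense();g=grab_frame('wrist');g=wcam(s,g);pickle.dump(g,open('w1.pkl','wb'));save(g,'w1')
print(s['t'],s['ee_pos'],np.round(g['T_tool_cam'],3).tolist(),f_of(g))
print(proj(g,W((-50,128,85))),proj(g,[437.8,-287,91]))
print(-g['R'].T@g['t'])"
```

```text
7.0 [427.9789113   50.01226171 238.89100571] [[-0.0, -0.954, -0.301, 77.998], [1.0, -0.001, 0.001, -0.762], [-0.001, -0.301, 0.954, -145.752], [0.0, 0.0, 0.0, 1.0]] 345.0049392140504
[[350.58337732 113.27732241]] [[316.05016536 452.55386484]]
[423.11221329 127.86849395 384.6393231 ]
```

View pics/w1.png

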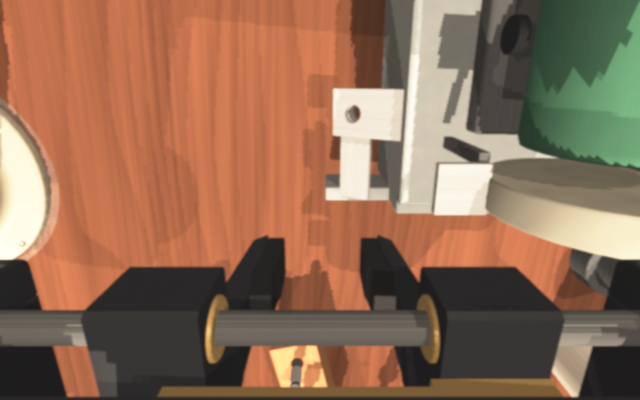

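The wrist view shows the fork with its hole at about (352,113), against a prediction of (351,113). I'll move toward the pin, taking a second fork view and two pin views on the way.

>>> drive_tool(
  series=[
    {"hand": 0.6,"dx": -0.1,"dy": 0.05,"dz": 0,"yaw": 0},
    {"hand": 0.6,"dx": -0.1,"dy": 0.05,"dz": 0,"yaw": 0},
    {"hand": 0.6,"dx": -0.1,"dy": 0.05,"dz": 0,"yaw": 0},
  ],
)

```text
t: 7.35
ee_pos: [455.8, -0.6, 238.0]
orientation: [-3.14, -0.001, 1.618]
wrist_force: [0.1, 0.8, 0.4]
grip_width: 52.5
grasp_force: 0.0
```

```bash
python3 -c "
from h import *
import pickle
s=sense();g=wcam(s,grab_frame('wrist'));pickle.dump(g,open('w2.pkl','wb'));save(g,'w2')
print(s['t'],s['ee_pos'],proj(g,W((-50,128,85))),conv([436,-200,220],1.6146,s))"
```

```text
7.35 [455.81435764  -0.56825719 237.98305142] [[320.65868716  47.45872553]] ([-0.3966, -0.0582, 0.0358], np.float64(0.002))
```

>>> drive_tool(
  series=[
    {"hand": 0.6,"dx": -0.4,"dy": -0.05,"dz": 0.03,"yaw": 0},
    {"hand": 0.6,"dx": -0.4,"dy": -0.05,"dz": 0.03,"yaw": 0},
    {"hand": 0.6,"dx": -0.4,"dy": -0.05,"dz": 0.03,"yaw": 0},
    {"hand": 0.6,"dx": -0.4,"dy": -0.05,"dz": 0.03,"yaw": 0},
    {"hand": 0.6,"dx": -0.4,"dy": -0.05,"dz": 0.03,"yaw": 0},
    {"hand": 0.6,"dx": -0.4,"dy": -0.05,"dz": 0.03,"yaw": 0},
  ],
)

```text
t: 8.0
ee_pos: [440.2, -200.0, 223.4]
orientation: [-3.141, -0.001, 1.619]
wrist_force: [0.8, -0.8, 0.0]
grip_width: 53.1
grasp_force: 0.0
```

```bash
python3 -c "
from h import *
import pickle
s=sense();g=wcam(s,grab_frame('wrist'));pickle.dump(g,open('w3.pkl','wb'));save(g,'w3')
print(s['t'],s['ee_pos'],proj(g,[[437.8,-287,93],[437.8,-287,58]]),conv([437,-287,200],1.6146,s))
ims=[]
for n in ('w1','w2'):
    k=pickle.load(open(n+'.pkl','rb')); u,v=proj(k,W((-50,128,85)))[0].astype(int); u-=20 if 0 else 0
    a=k['frame'][max(v-40,0):v+40,u-50:u+50,::-1]; print(n,u-50,max(v-40,0)); ims.append(cv2.resize(a,(400,320)))
    gr=cv2.cvtColor(k['frame'],cv2.COLOR_RGB2GRAY)[v-12:v+13,u-12:u+13]; n_,l,st,c=cv2.connectedComponentsWithStats((gr<130).astype(np.uint8)); print(st[1:].tolist(),(c[1:]+[u-12,v-12]).round(1).tolist())
u,v=proj(g,[437.8,-287,75])[0].astype(int); print(u,v)
a=g['frame'][max(v-90,0):max(v-90,0)+160,u-100:u+100,::-1];print(u-100,max(v-90,0))
ims=np.vstack([np.hstack(ims)]); a=cv2.resize(a,None,fx=1.7,fy=1.7); 
o=np.zeros((320+a.shape[0],800,3),np.uint8);o[:320]=ims;o[320:,:a.shape[1]]=a;cv2.imwrite('pics/m.png',o)
"
```

```text
8.0 [ 440.19409663 -200.04292157  223.40334625] [[315.46049962 272.32637908]
 [316.08338324 253.98018777]] ([-0.1734, -0.0148, 0.0466], np.float64(0.003))
w1 300 73
[[11, 5, 11, 15, 111]] [[354.4, 113.1]]
w2 270 7
[[12, 6, 9, 13, 69]] [[325.1, 47.1]]
315 262
215 172
```

View pics/m.png

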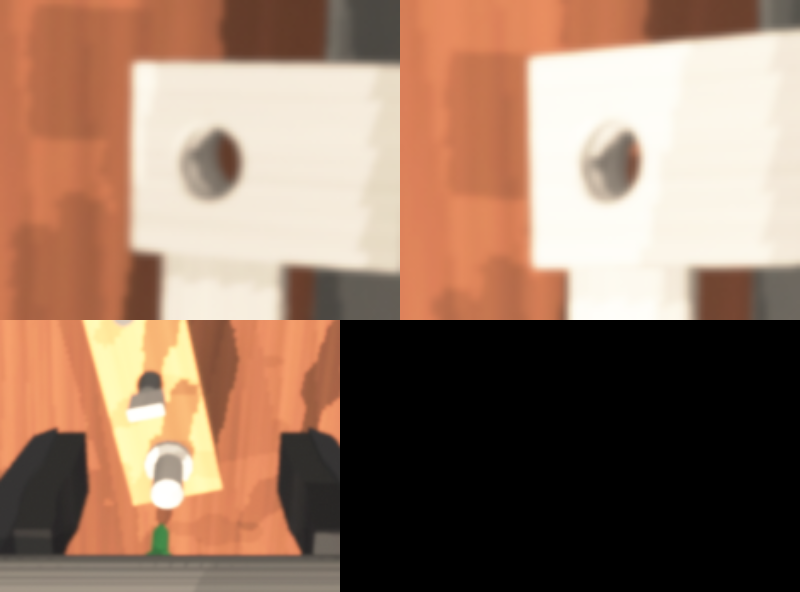

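The fork hole centre is at w1 (352.75,113.75) and w2 (322.75,47.25). The pin knob top is at w3 (313.2,273.8) and its flange at (313.8,255.5). The flat punch is a clear 50 mm away.

```bash
python3 -c "
from h import *
import pickle
from scipy.optimize import least_squares
K=[pickle.load(open(n+'.pkl','rb')) for n in ('w1','w2','w3')]
r=lambda X:np.r_[proj(K[0],X)[0]-[352.75,113.75],proj(K[1],X)[0]-[322.75,47.25]]
q=least_squares(r,W((-50,128,85)));print('hole',q.x,q.fun,W((-50,128,85)))
q=least_squares(lambda x:r([x[0],x[1],85]),[450,100]);print('hole z85',q.x,q.fun)
q=least_squares(lambda x:(proj(K[2],[x[0],x[1],93])[0]-[313.2,273.8]),[437,-287]);print('pin93',q.x)
q=least_squares(lambda x:(proj(K[2],[x[0],x[1],61])[0]-[313.8,255.5]),[437,-287]);print('pin61',q.x)
# unit yaw from wrist: panel/plate edge lines later
for z in (150,66): print(conv([q.x[0],q.x[1],z]))
"
```

```text
hole [450.75502995 103.50239041  87.88885979] [ 0.04873208 -0.02242267 -0.04586157  0.02134061] [449.11226444 103.54288407  85.        ]
hole z85 [450.87311739 103.54126223] [-0.10292427 -0.36243526  0.09874047  0.32116032]
pin93 [ 435.81383487 -288.61267627]
pin61 [ 435.58224409 -287.20300561]
([-0.1755, -0.0185, 0.1471], 0)
([-0.1756, -0.0185, 0.3151], 0)
```

>>> drive_tool(
  force=10,
  series=[
    {"hand": 0.5,"dx": -0.176,"dy": -0.0185,"dz": 0.04},
    {"hand": 0.5,"dx": -0.176,"dy": -0.0185,"dz": 0.1},
    {"hand": 0.5,"dx": -0.176,"dy": -0.0185,"dz": 0.147},
    {"hand": 0.5,"dx": -0.176,"dy": -0.0185,"dz": 0.2},
    {"hand": 0.5,"dx": -0.176,"dy": -0.0185,"dz": 0.26},
    {"hand": 0.5,"dx": -0.176,"dy": -0.0185,"dz": 0.3},
    {"hand": 0.5,"dx": -0.176,"dy": -0.0185,"dz": 0.315},
    {"hand": 0.5,"dx": -0.176,"dy": -0.0185,"dz": 0.315},
    {"hand": 0.1,"dx": -0.176,"dy": -0.0185,"dz": 0.315},
    {"hand": 0.1,"dx": -0.176,"dy": -0.0185,"dz": 0.315},
    {"hand": 0.1,"dx": -0.176,"dy": -0.0185,"dz": 0.315},
    {"hand": 0.1,"dx": -0.176,"dy": -0.0185,"dz": 0.315},
  ],
)

```text
invalid input at $.series[0]: expected keys hand, dx, dy, dz, yaw
```

>>> drive_tool(
  force=10,
  series=[
    {"hand": 0.5,"dx": -0.176,"dy": -0.0185,"dz": 0.04,"yaw": 0},
    {"hand": 0.5,"dx": -0.176,"dy": -0.0185,"dz": 0.1,"yaw": 0},
    {"hand": 0.5,"dx": -0.176,"dy": -0.0185,"dz": 0.147,"yaw": 0},
    {"hand": 0.5,"dx": -0.176,"dy": -0.0185,"dz": 0.2,"yaw": 0},
    {"hand": 0.5,"dx": -0.176,"dy": -0.0185,"dz": 0.26,"yaw": 0},
    {"hand": 0.5,"dx": -0.176,"dy": -0.0185,"dz": 0.3,"yaw": 0},
    {"hand": 0.5,"dx": -0.176,"dy": -0.0185,"dz": 0.315,"yaw": 0},
    {"hand": 0.5,"dx": -0.176,"dy": -0.0185,"dz": 0.315,"yaw": 0},
    {"hand": 0.1,"dx": -0.176,"dy": -0.0185,"dz": 0.315,"yaw": 0},
    {"hand": 0.1,"dx": -0.176,"dy": -0.0185,"dz": 0.315,"yaw": 0},
    {"hand": 0.1,"dx": -0.176,"dy": -0.0185,"dz": 0.315,"yaw": 0},
    {"hand": 0.1,"dx": -0.176,"dy": -0.0185,"dz": 0.315,"yaw": 0},
  ],
)

```text
t: 9.25
ee_pos: [435.9, -288.6, 66.9]
orientation: [3.141, 0.001, 1.621]
wrist_force: [0.2, 1.2, 3.5]
grip_width: 17.4
grasp_force: 10.0
```

>>> drive_tool(
  series=[
    {"hand": 0.1,"dx": 0,"dy": 0,"dz": -0.06,"yaw": 0},
    {"hand": 0.1,"dx": 0,"dy": 0,"dz": -0.14,"yaw": 0},
    {"hand": 0.1,"dx": 0,"dy": 0,"dz": -0.22,"yaw": 0},
    {"hand": 0.1,"dx": 0,"dy": 0,"dz": -0.28,"yaw": 0},
    {"hand": 0.1,"dx": 0.08,"dy": 0,"dz": -0.28,"yaw": -0.3},
    {"hand": 0.1,"dx": 0.16,"dy": -0.02,"dz": -0.28,"yaw": -0.6},
    {"hand": 0.1,"dx": 0.24,"dy": -0.02,"dz": -0.28,"yaw": -0.996},
    {"hand": 0.1,"dx": 0.32,"dy": -0.02,"dz": -0.28,"yaw": -0.996},
    {"hand": 0.1,"dx": 0.42,"dy": -0.02,"dz": -0.28,"yaw": -0.996},
    {"hand": 0.1,"dx": 0.52,"dy": -0.02,"dz": -0.28,"yaw": -0.996},
    {"hand": 0.1,"dx": 0.6,"dy": -0.02,"dz": -0.28,"yaw": -0.996},
    {"hand": 0.1,"dx": 0.66,"dy": -0.02,"dz": -0.28,"yaw": -0.996},
  ],
)

```text
t: 10.45
ee_pos: [408.5, 42.8, 206.4]
orientation: [3.141, 0.0, 2.828]
wrist_force: [0.9, 0.3, -0.4]
grip_width: 17.5
grasp_force: 10.0
```

```bash
python3 -c "
from h import *
s=sense();print(s['t'],s['ee_pos'],s['orientation'][2],s['qpos'][5],s['grip_width']);print(conv([430,103.5,190],3.185))"
```

```text
10.45 [408.50371868  42.82892661 206.44695065] 2.8283886957156588 -1.4404237267549707 17.458946129454375
([-0.0035, 0.1287, 0.0329], np.float64(-0.227))
```

>>> drive_tool(
  series=[
    {"hand": 0.1,"dx": -0.004,"dy": 0.128,"dz": 0.03,"yaw": -0.227},
    {"hand": 0.1,"dx": -0.004,"dy": 0.128,"dz": 0.03,"yaw": -0.227},
    {"hand": 0.1,"dx": -0.004,"dy": 0.128,"dz": 0.03,"yaw": -0.227},
    {"hand": 0.1,"dx": -0.004,"dy": 0.128,"dz": 0.03,"yaw": -0.227},
    {"hand": 0.1,"dx": -0.004,"dy": 0.128,"dz": 0.03,"yaw": -0.227},
  ],
)

```text
t: 10.95
ee_pos: [431.2, 100.6, 191.3]
orientation: [-3.142, 0.0, -3.108]
wrist_force: [0.2, -0.3, -0.7]
grip_width: 17.6
grasp_force: 10.0
```

```bash
python3 -c "
from h import *
import pickle
s=sense();g=wcam(s,grab_frame('wrist'));pickle.dump(g,open('w4.pkl','wb'));save(g,'w4')
print(s['t'],s['ee_pos'],s['orientation'],proj(g,[450.9,103.5,85]),proj(g,s['ee_pos']-[0,0,57]),proj(g,s['ee_pos']-[0,0,12]))
u,v=proj(g,[450.9,103.5,85])[0].astype(int); a=g['frame'][max(v-80,0):max(v-80,0)+200,u-100:u+100,::-1]; print(u-100,max(v-80,0))
cv2.imwrite('pics/w4c.png',cv2.resize(a,None,fx=3,fy=3,interpolation=cv2.INTER_CUBIC))"
```

```text
10.95 [431.1681543  100.55533996 191.31974319] [-3.14155782e+00  5.37769114e-05 -3.10775301e+00] [[325.14794133 213.24165517]] [[322.27792805 212.48724547]] [[322.33603766 244.86168869]]
225 133
```

View pics/w4c.png

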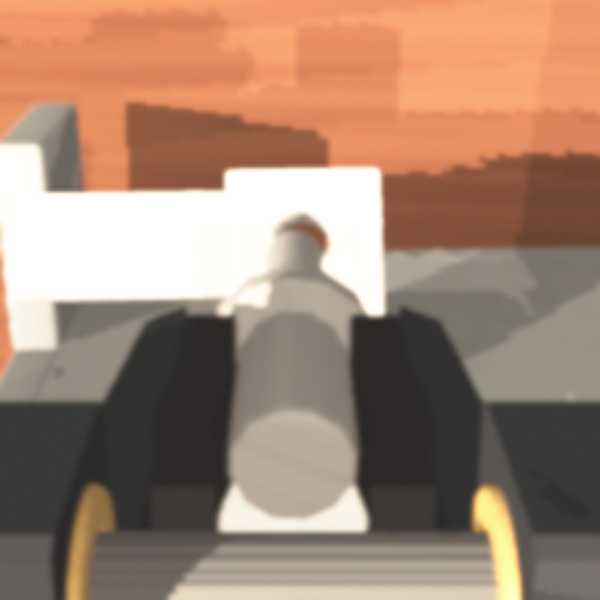

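The wrist view shows the pin held straight. Its tip is at about (324,210), with the fork hole right behind it at about (326,213), close to the model.

```bash
python3 -c "
from h import *
import pickle
g=pickle.load(open('w4.pkl','rb'));s=sense();print(s['ee_pos'],proj(g,np.array([431.17,100.56,191.3])+[0,0,26.1]),'obs 322.3 287')
for dx in (0,1):print(proj(g,np.array([431.17+dx,100.56,191.3])+[0,0,26.1]))
print(conv([453,103.5,160],3.185),conv([453,103.5,138],3.185))"
```

```text
[431.20474949 100.4449549  191.34778426] [[322.42493838 287.99127857]] obs 322.3 287
[[322.42493838 287.99127857]]
[[322.34064821 290.15565736]]
([-0.0438, 0.0046, 0.0627], np.float64(-0.0061)) ([-0.0438, 0.0046, 0.1067], np.float64(-0.0061))
```

>>> drive_tool(
  series=[
    {"hand": 0.1,"dx": -0.0438,"dy": 0.0046,"dz": 0.03,"yaw": -0.006},
    {"hand": 0.1,"dx": -0.0438,"dy": 0.0046,"dz": 0.06,"yaw": -0.006},
    {"hand": 0.1,"dx": -0.0438,"dy": 0.0046,"dz": 0.08,"yaw": -0.006},
    {"hand": 0.1,"dx": -0.0438,"dy": 0.0046,"dz": 0.09,"yaw": -0.006},
    {"hand": 0.1,"dx": -0.0438,"dy": 0.0046,"dz": 0.097,"yaw": -0.006},
    {"hand": 0.1,"dx": -0.0438,"dy": 0.0046,"dz": 0.097,"yaw": -0.006},
  ],
)

```text
t: 11.6
ee_pos: [452.8, 103.8, 142.7]
orientation: [-3.142, -0.0, -3.097]
wrist_force: [-0.9, 0.2, -1.2]
grip_width: 17.2
grasp_force: 10.0
```

```bash
python3 -c "
from h import *
s=sense();print(s['t'],s['ee_pos'],s['wrist_force'],s['torque'],s['orientation'][2])"
```

```text
11.6 [452.76817074 103.77342923 142.74534819] [-0.94543366  0.22148091 -1.17645173] [-0.03080851  0.15678034 -0.02638639] -3.096524777300552
```

>>> drive_tool(
  series=[
    {"hand": 0.1,"dx": 0,"dy": 0,"dz": 0.004,"yaw": 0},
    {"hand": 0.1,"dx": 0,"dy": 0,"dz": 0.008,"yaw": 0},
    {"hand": 0.1,"dx": 0,"dy": 0,"dz": 0.01,"yaw": 0},
    {"hand": 0.1,"dx": 0,"dy": 0,"dz": 0.01,"yaw": 0},
  ],
)

```text
t: 12.0
ee_pos: [452.9, 103.9, 137.6]
orientation: [3.142, -0.0, -3.096]
wrist_force: [-2.2, 0.0, -1.8]
grip_width: 17.5
grasp_force: 10.0
```

```bash
python3 -c "
from h import *
s=sense();print(s['t'],s['ee_pos'],s['wrist_force'],s['torque'],s['grasp_force'])"
```

```text
12.0 [452.87726272 103.88907047 137.60685575] [-2.17191688  0.02721824 -1.82869315] [0.02034569 0.23793965 0.00295973] 10.000195372849703
```

>>> drive_tool(
  force=6,
  series=[
    {"hand": 0.1,"dx": 0.007,"dy": 0,"dz": 0.0,"yaw": 0},
    {"hand": 0.1,"dx": 0.013,"dy": 0,"dz": 0.001,"yaw": 0},
    {"hand": 0.1,"dx": 0.02,"dy": 0,"dz": 0.002,"yaw": 0},
    {"hand": 0.1,"dx": 0.0264,"dy": 0,"dz": 0.003,"yaw": 0},
    {"hand": 0.1,"dx": 0.0264,"dy": 0,"dz": 0.003,"yaw": 0},
  ],
)

```text
t: 12.5
ee_pos: [439.5, 103.3, 136.3]
orientation: [3.142, 0.0, -3.096]
wrist_force: [0.0, -0.4, -1.3]
grip_width: 17.9
grasp_force: 6.0
```

```bash
python3 -c "
from h import *
s=sense();print(s['t'],s['ee_pos'],s['wrist_force'],s['torque'],s['grasp_force'])
g=grab_frame('side');save(g,'side3');t=g['frame'][150:230,240:340,::-1]
w=grab_frame('wrist')['frame'][100:340,170:470,::-1]
o=np.zeros((480,800,3),np.uint8);o[:320,:400]=cv2.resize(t,None,fx=4,fy=4,interpolation=cv2.INTER_CUBIC);o[:320,400:]=cv2.resize(w,(400,320));cv2.imwrite('pics/p3.png',o[:320])"
```

```text
12.5 [439.53307086 103.26464722 136.28245927] [ 0.02938688 -0.35045129 -1.29623743] [ 0.06929756 -0.08718427 -0.01734063] 5.9998821979388595
```

View pics/p3.png

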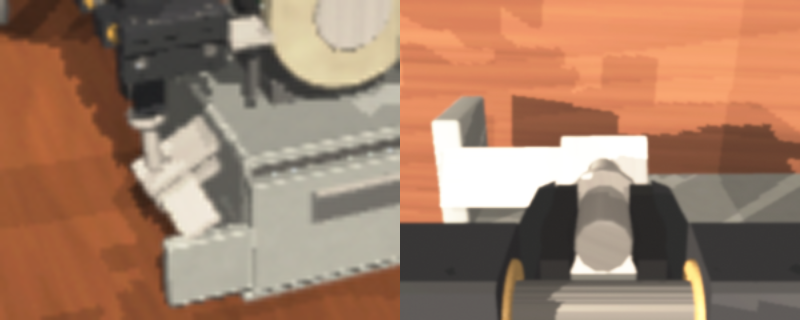

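The side view shows the shank entering the upper plate and starting to lean, with only small forces. I'll continue the arc to 30°.

>>> drive_tool(
  series=[
    {"hand": 0.1,"dx": 0.007,"dy": 0,"dz": 0.0015,"yaw": 0},
    {"hand": 0.1,"dx": 0.013,"dy": 0,"dz": 0.0035,"yaw": 0},
    {"hand": 0.1,"dx": 0.02,"dy": 0,"dz": 0.0055,"yaw": 0},
    {"hand": 0.1,"dx": 0.026,"dy": 0,"dz": 0.0075,"yaw": 0},
    {"hand": 0.1,"dx": 0.032,"dy": 0,"dz": 0.01,"yaw": 0},
    {"hand": 0.1,"dx": 0.038,"dy": 0,"dz": 0.0125,"yaw": 0},
    {"hand": 0.1,"dx": 0.044,"dy": 0,"dz": 0.015,"yaw": 0},
    {"hand": 0.1,"dx": 0.0496,"dy": 0,"dz": 0.0175,"yaw": 0},
    {"hand": 0.1,"dx": 0.0496,"dy": 0,"dz": 0.0175,"yaw": 0},
  ],
)

```text
t: 13.5
ee_pos: [414.7, 102.1, 127.3]
orientation: [-3.142, -0.0, -3.096]
wrist_force: [0.2, 0.0, -0.7]
grip_width: 17.7
grasp_force: 6.0
```

```bash
python3 -c "
from h import *
s=sense();print(s['t'],s['ee_pos'],s['wrist_force'],s['torque'],s['grasp_force'])
g=grab_frame('side');save(g,'side4');t=g['frame'][150:230,240:340,::-1]
k=grab_frame('wrist');save(k,'w5');w=k['frame'][100:340,170:470,::-1]
o=np.zeros((480,800,3),np.uint8);o[:320,:400]=cv2.resize(t,None,fx=4,fy=4,interpolation=cv2.INTER_CUBIC);o[:320,400:]=cv2.resize(w,(400,320));cv2.imwrite('pics/p4.png',o[:320])"
```

```text
13.5 [414.68174174 102.11428952 127.30846583] [ 0.18333518  0.04631208 -0.69160851] [ 0.02742575 -0.0363035  -0.04243084] 5.99993662443012
```

View pics/p4.png

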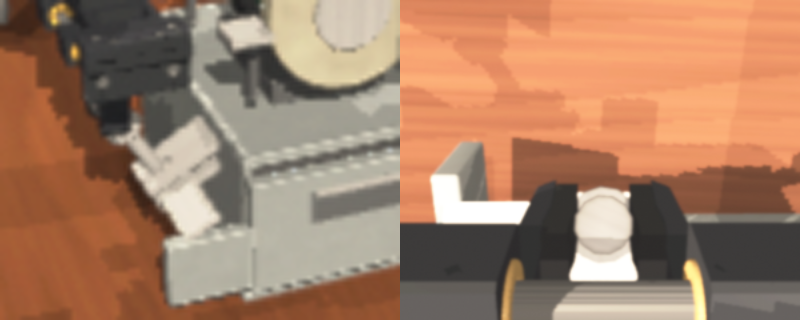

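The pin now leans square to the fork plates, with forces near zero. I'll push along the axis in stages.

>>> drive_tool(
  force=8,
  series=[
    {"hand": 0.1,"dx": -0.003,"dy": 0,"dz": 0.0052,"yaw": 0},
    {"hand": 0.1,"dx": -0.006,"dy": 0,"dz": 0.0104,"yaw": 0},
    {"hand": 0.1,"dx": -0.009,"dy": 0,"dz": 0.0156,"yaw": 0},
    {"hand": 0.1,"dx": -0.012,"dy": 0,"dz": 0.0208,"yaw": 0},
    {"hand": 0.1,"dx": -0.012,"dy": 0,"dz": 0.0208,"yaw": 0},
  ],
)

```text
t: 14.1
ee_pos: [421.2, 102.4, 116.7]
orientation: [3.142, -0.0, -3.096]
wrist_force: [2.0, 0.0, -1.1]
grip_width: 17.5
grasp_force: 8.0
```

```bash
python3 -c "
from h import *
s=sense();print(s['t'],s['ee_pos'],s['wrist_force'],s['torque'])"
```

```text
14.1 [421.17086969 102.38923073 116.66586532] [ 1.97720044  0.00387193 -1.14794519] [ 0.03814042 -0.30027054 -0.01397727]
```

>>> drive_tool(
  series=[
    {"hand": 0.1,"dx": -0.003,"dy": 0,"dz": 0.0052,"yaw": 0},
    {"hand": 0.1,"dx": -0.006,"dy": 0,"dz": 0.0104,"yaw": 0},
    {"hand": 0.1,"dx": -0.009,"dy": 0,"dz": 0.0156,"yaw": 0},
    {"hand": 0.1,"dx": -0.012,"dy": 0,"dz": 0.0208,"yaw": 0},
    {"hand": 0.1,"dx": -0.015,"dy": 0,"dz": 0.026,"yaw": 0},
    {"hand": 0.1,"dx": -0.018,"dy": 0,"dz": 0.0312,"yaw": 0},
    {"hand": 0.1,"dx": -0.021,"dy": 0,"dz": 0.0364,"yaw": 0},
    {"hand": 0.1,"dx": -0.021,"dy": 0,"dz": 0.0364,"yaw": 0},
  ],
)

```text
t: 14.9
ee_pos: [431.7, 102.9, 98.5]
orientation: [3.142, -0.0, -3.096]
wrist_force: [2.4, -0.5, -0.5]
grip_width: 17.9
grasp_force: 8.0
```

```bash
python3 -c "
from h import *
s=sense();print(s['t'],s['ee_pos'],s['wrist_force'],s['torque'])"
```

```text
14.9 [431.70778504 102.87186057  98.54470341] [ 2.37687542 -0.46684544 -0.46332812] [ 0.02943194 -0.46132941 -0.02290317]
```

>>> drive_tool(
  force=12,
  series=[
    {"hand": 0.1,"dx": -0.002,"dy": 0,"dz": 0.0035,"yaw": 0},
    {"hand": 0.1,"dx": -0.004,"dy": 0,"dz": 0.007,"yaw": 0},
    {"hand": 0.1,"dx": -0.006,"dy": 0,"dz": 0.0104,"yaw": 0},
    {"hand": 0.1,"dx": -0.007,"dy": 0,"dz": 0.0121,"yaw": 0},
    {"hand": 0.1,"dx": -0.008,"dy": 0,"dz": 0.0139,"yaw": 0},
    {"hand": 0.1,"dx": -0.008,"dy": 0,"dz": 0.0139,"yaw": 0},
  ],
)

```text
t: 15.5
ee_pos: [435.8, 103.1, 92.7]
orientation: [-3.141, 0.001, -3.096]
wrist_force: [-2.2, 0.3, 12.0]
grip_width: 17.7
grasp_force: 12.0
```

```bash
python3 -c "
from h import *
s=sense();print(s['t'],s['ee_pos'],s['wrist_force'],s['torque'])"
```

```text
15.5 [435.80716462 103.06433817  92.72865535] [-2.1693533   0.34326298 12.04588542] [ 0.06269462  0.30311797 -0.00122122]
```

>>> drive_tool(
  series=[
    {"hand": 0.5,"dx": 0,"dy": 0,"dz": 0,"yaw": 0},
    {"hand": 0.5,"dx": 0,"dy": 0,"dz": 0,"yaw": 0},
    {"hand": 0.5,"dx": 0,"dy": 0,"dz": 0,"yaw": 0},
    {"hand": 0.5,"dx": 0,"dy": 0,"dz": 0,"yaw": 0},
    {"hand": 0.5,"dx": 0,"dy": 0,"dz": -0.03,"yaw": 0},
    {"hand": 0.5,"dx": 0,"dy": 0,"dz": -0.08,"yaw": 0},
    {"hand": 0.5,"dx": 0.03,"dy": 0,"dz": -0.15,"yaw": 0},
    {"hand": 0.5,"dx": 0.1,"dy": 0,"dz": -0.2,"yaw": 0},
    {"hand": 0.5,"dx": 0.15,"dy": -0.05,"dz": -0.25,"yaw": 0},
    {"hand": 0.5,"dx": 0.15,"dy": -0.1,"dz": -0.25,"yaw": 0},
    {"hand": 0.5,"dx": 0.15,"dy": -0.1,"dz": -0.25,"yaw": 0},
  ],
)

```text
t: 16.6
ee_pos: [362.8, 48.2, 217.6]
orientation: [-3.141, 0.002, -3.099]
wrist_force: [0.6, 0.2, 0.2]
grip_width: 43.8
grasp_force: 0.0
```

```bash
python3 -c "
from h import *
s=sense();print(s['t'],s['ee_pos'],s['wrist_force'])
g=grab_frame('side');save(g,'side5');t=g['frame'][150:230,240:340,::-1]
k=wcam(s,grab_frame('wrist'));save(k,'w6');p=proj(k,[450.9,103.5,85])[0];print(p)
T=grab_frame('top');save(T,'t6');tt=T['frame'][100:320,120:480,::-1]
q=[450.9-.5*38,103.5-.5*38*.044,85+.866*38];print('exp knob top',proj(k,q),proj(g,q),proj(g,[450.9,103.5,85]))
u,v=np.clip(p.astype(int),[80,64],[559,335]);w=k['frame'][v-64:v+64,u-80:u+80,::-1];print(u-80,v-64)
o=np.zeros((600,800,3),np.uint8);o[:320,:400]=cv2.resize(t,None,fx=4,fy=4,interpolation=cv2.INTER_CUBIC);o[:320,400:]=cv2.resize(w,(400,320));o[320:,:458]=cv2.resize(tt,(458,280));o[320:560,460:800]=cv2.resize(g['frame'][90:370,190:480,::-1],(340,240));cv2.imwrite('pics/p5.png',o)"
```

```text
16.6 [362.847833    48.18618513 217.55578689] [0.60465437 0.17179496 0.19167298]
[378.46707403 274.23985992]
exp knob top [[385.9012341  275.35759304]] [[272.80295259 182.12018789]] [[279.8013905  190.84181551]]
298 210
```

View pics/p5.png

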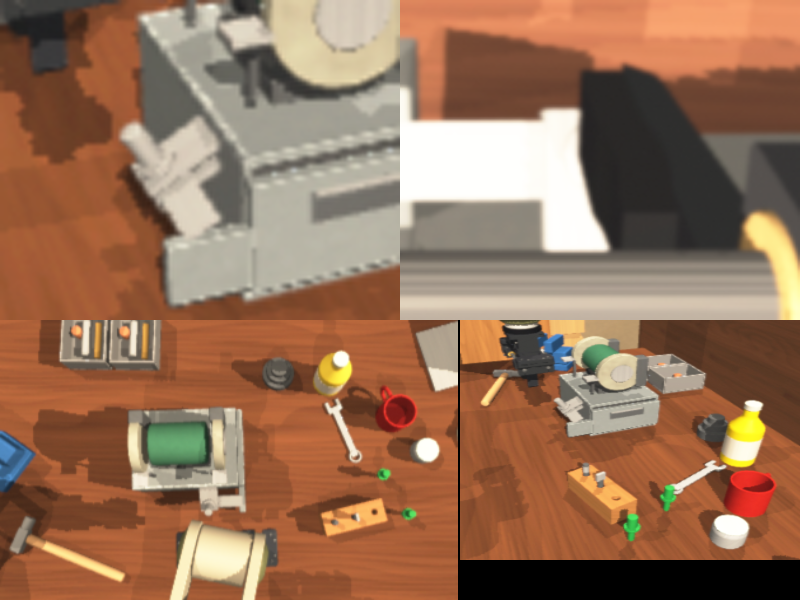

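The final views show the pin in the fork with its flange on the plate: knob top at side pixel (273,183), expected (273,182). The drawer is shut and the other objects are undisturbed. I'll confirm with a light press from the closed fingers, which should make contact at z of about 122 mm.

```bash
python3 -c "
from h import *
print(conv([437,103,150],3.185),conv([437,103,126],3.185))"
```

```text
([-0.1531, 0.099, 0.1331], np.float64(0.0011)) ([-0.1531, 0.099, 0.1811], np.float64(0.0011))
```

>>> drive_tool(
  series=[
    {"hand": 0,"dx": -0.05,"dy": 0.099,"dz": 0,"yaw": 0},
    {"hand": 0,"dx": -0.1,"dy": 0.099,"dz": 0,"yaw": 0},
    {"hand": 0,"dx": -0.153,"dy": 0.099,"dz": 0,"yaw": 0},
    {"hand": 0,"dx": -0.153,"dy": 0.099,"dz": 0.06,"yaw": 0},
    {"hand": 0,"dx": -0.153,"dy": 0.099,"dz": 0.12,"yaw": 0},
    {"hand": 0,"dx": -0.153,"dy": 0.099,"dz": 0.16,"yaw": 0},
    {"hand": 0,"dx": -0.153,"dy": 0.099,"dz": 0.175,"yaw": 0},
    {"hand": 0,"dx": -0.153,"dy": 0.099,"dz": 0.181,"yaw": 0},
    {"hand": 0,"dx": -0.153,"dy": 0.099,"dz": 0.185,"yaw": 0},
    {"hand": 0,"dx": -0.153,"dy": 0.099,"dz": 0.188,"yaw": 0},
    {"hand": 0,"dx": -0.153,"dy": 0.099,"dz": 0.188,"yaw": 0},
  ],
)

```text
t: 17.85
ee_pos: [437.3, 102.7, 123.4]
orientation: [-3.142, 0.001, -3.096]
wrist_force: [-0.2, -1.0, -0.2]
grip_width: 0.3
grasp_force: 0.0
```

>>> drive_tool(
  series=[
    {"hand": 0,"dx": 0,"dy": 0,"dz": 0.002,"yaw": 0},
    {"hand": 0,"dx": 0,"dy": 0,"dz": 0.004,"yaw": 0},
    {"hand": 0,"dx": 0,"dy": 0,"dz": 0.004,"yaw": 0},
  ],
)

```text
t: 18.15
ee_pos: [437.3, 102.6, 121.2]
orientation: [-3.142, 0.001, -3.096]
wrist_force: [-0.3, 0.1, 2.9]
grip_width: 0.8
grasp_force: 1.5
```

>>> drive_tool(
  series=[
    {"hand": 0,"dx": 0,"dy": 0,"dz": 0.002,"yaw": 0},
    {"hand": 0,"dx": 0,"dy": 0,"dz": 0.003,"yaw": 0},
    {"hand": 0,"dx": 0,"dy": 0,"dz": 0.003,"yaw": 0},
  ],
)

```text
t: 18.45
ee_pos: [437.5, 102.6, 120.5]
orientation: [-3.141, 0.002, -3.096]
wrist_force: [-3.8, -0.1, 14.2]
grip_width: 0.5
grasp_force: 6.7
```

It's firm at the seated height, so I'll retreat and hand in.

>>> drive_tool(
  series=[
    {"hand": 0,"dx": 0,"dy": 0,"dz": -0.03,"yaw": 0},
    {"hand": 0,"dx": 0,"dy": 0,"dz": -0.1,"yaw": 0},
    {"hand": 0,"dx": 0.08,"dy": 0,"dz": -0.18,"yaw": 0},
    {"hand": 0,"dx": 0.15,"dy": 0,"dz": -0.2,"yaw": 0},
    {"hand": 0,"dx": 0.15,"dy": -0.1,"dz": -0.2,"yaw": 0},
    {"hand": 0,"dx": 0.15,"dy": -0.1,"dz": -0.2,"yaw": 0},
  ],
)

```text
t: 19.05
ee_pos: [364.5, 45.8, 220.1]
orientation: [-3.14, 0.002, -3.101]
wrist_force: [-0.5, 0.3, 0.1]
grip_width: 0.6
grasp_force: 0.0
```

```bash
python3 -c "
from h import *
s=sense();print(s['ee_pos'],s['wrist_force'])
g=grab_frame('side');a=g['frame'][165:215,265:300].astype(float);b=cv2.cvtColor(cv2.imread('pics/side5.png'),cv2.COLOR_BGR2RGB)[165:215,265:300];print(abs(a-b).mean(),abs(a-b).max())
print(hand_in())"
```

```text
[364.45574562  45.83081235 220.06808161] [-0.52102067  0.28466986  0.12483111]
0.5386666666666666 32.0
the job is handed in; nothing more can be done
None
```

I pushed the drawer home, seated the lock pin through the fork and lug with its flange on the fork, left the other things on the bench undisturbed, and handed the job in at about 19 s (no verdict was returned).

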